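Put the kiln furniture back in its trays

ROBOT

A 7-joint arm with a two-finger parallel gripper is mounted at the origin on the work surface. World frame = base frame: x ahead of the robot, y to its left, z up, the work surface at z = 0. Lengths are in mm, angles in rad, forces in N, time in s.
With the tool pointing down it reaches from about 400 to 875 mm from the base axis. Payload 4.4 kg.
Tool frame: the origin (TCP) lies midway between the tips of the shut fingers; the grasp point (between the pads) lies 19 mm behind it (ctrl.pinch_z is the distance from the TCP to the grasp point, in mm); z points along the fingers, y is the line along which they close (so a half turn about z gives the same grasp; the last joint's range is limited). The gripper opens to 85 mm and grips with 20 to 120 N. Pads are 22 mm wide; open, the fingers measure 114 mm over their backs; the gripper's body (76 mm by 85 mm) begins 54 mm behind the grasp point. The pads swing forward as they close: fully open they stand 13 mm farther back than shut.
Start: joints at [1.28, 0.628, 0.038, 1.517, -0.027, 0.996, -0.02], TCP at [144.921, -633.653, 191.713] pointing down, gripper open.
Joint ranges: [-3.06, 3.06], [-0.37, 2.12], [-1.25, 1.32], [0.18, 2.47], [-1.1, 4.24], [0.23, 1.98], [-2.94, 2.94]. Speed limits (rad/s): [2.57, 2.57, 3.14, 3.14, 3.14, 3.14, 3.14].

INTERFACE

Orientations are given as [roll, pitch, yaw] about the fixed x, y, z axes, in that order (R = Rz(yaw) Ry(pitch) Rx(roll)).
In Python, from cell import read_state, cams, order, ctrl gives the robot as it stands.
- The arm moves only by the tool move_arm, never from a script. Its argument "targets" is text: rows parted by semicolons, each of 7 numbers parted by spaces: the gripper's target within -1 to 1 (fully open at 1, half-way at 0, shut at -1), then the shift along the tool's x, y, z in cm, then the turn, a rotation vector about the tool's x, y, z in degrees. A call has 1 to 5 rows; each row shifts and turns the commanded pose from where the row before left it, along the tool's axes as they then stand; what a row does not reach is not made up. A row lasts 1/12 s, in which the tool goes at most 41.7 mm and 7.16 degrees, less where a joint would pass 70% of its speed; a pose out of reach is approached as far as the arm can. A call with a gripper value outside its range is refused whole. The fingers move at their own pace and stop on an object; the grip force is fixed at half the most. Time passes only in rows, so rows that do not move let the fingers close. It gives the time, the measured TCP pose, the force, the opening and the grip force at its end, in the units of the state.
- read_state(): the state, without advancing time (a new reading comes with each control period).
- cams.get_image(name): name is "scene" or "top" or "wrist"; returns a dict with "color" (384x512x3 uint8, red, green, blue), "fovy" (degrees; the focal length in pixels is half the picture's height over the tangent of half this angle, whatever the lens; pixels are square), "cx", "cy" (the principal point, pixels), "rvec" (rotation vector, rad) and "tvec" (3), from world to camera coordinates, as OpenCV has them. Camera axes: x right, y down, z forward; pixel columns grow to the right and rows downward; lengths in mm; the calibration is good to about 2 mm. A picture is of the moment at which its call begins. There is no depth.
- order.finish_job(): hands the job in; it is judged then, once.
The state is a dict: "clock": time; "qpos": joint angles; "qd": joint speeds; "tau": joint torques, N m; "eef_pos": TCP position; "tool_rot": TCP orientation; "force": force on the tool from outside, world axes, zero at the start; "torque": the same for the moment, N m; "width": finger opening in mm; "gripper_force": force on a finger pad.
Only numpy, scipy, OpenCV 4.12 (cv2) and the standard library are available. Lean on these libraries where they do the work, as an engineer would, in place of code of your own. Each camera call takes 0.05 s, during which the arm holds its last target. There are 200 camera calls.

TASK

The kiln is unloaded and five pieces of kiln furniture are left mixed on the bench: sort each into the grey tray that already holds its own kind - the two tube props stood on end, the two three-armed stilts on their points, and the square post laid flat and parallel to the posts already there. Every piece must rest on the tray floor itself, not on another piece or on the rim; they are brittle, so set them down and do not drop them. Leave the squeeze bottle and the bowl where they stand.

Things in the scene. Friction and masses are not known exactly. Their poses are not given: they have to be found in the camera images.
- tube_a: Loose tube prop. Fired buff clay cylinder, 40 mm outside diameter, 20 mm bore, 50 mm tall, standing on end. About 95 g. Origin: centre of its underside; z along its axis, up.
- tube_b: The second loose tube prop, just like tube_a. Fired buff clay cylinder, 40 mm outside diameter, 20 mm bore, 50 mm tall, standing on end. About 95 g. Origin: centre of its underside; z along its axis, up.
- post: Loose square kiln post, fired buff clay bar 100 by 30 by 30 mm lying on its side, a dark hole mark in each end. About 180 g. Origin: its very centre (15 mm above its support); x along its 100 mm length, z up.
- stilt_a: Loose stilt. Buff fired clay, about 50 g, 32 mm tall. Three arms in a Y, 12 mm wide and deep, 34 mm long from the centre, at 0, 120, 240 degrees from its own x axis. It stands on a 10 mm point under each arm end (29 mm out), arms 10 to 22 mm above its support; like points stick up. Origin: on the centre axis at the lower tips; z up.
- stilt_b: The second loose stilt, just like stilt_a. Buff fired clay, about 50 g, 32 mm tall. Three arms in a Y, 12 mm wide and deep, 34 mm long from the centre, at 0, 120, 240 degrees from its own x axis. It stands on a 10 mm point under each arm end (29 mm out), arms 10 to 22 mm above its support; like points stick up. Origin: on the centre axis at the lower tips; z up.
- tray_tubes: Fixed grey tray, 172 (x) by 212 (y) mm outside, walls 6 mm thick, 20 mm high, floor 5 mm thick (inside 160 by 200 mm). Origin: centre of its underside; z up. Immovable stock on its far (+x) side: three tube props standing in a row at x = 55 mm, y = -60, 0 and 60 mm. Its floor at x below 33 mm is free.
- tray_post: Fixed grey tray, 172 (x) by 212 (y) mm outside, walls 6 mm thick, 20 mm high, floor 5 mm thick (inside 160 by 200 mm). Origin: centre of its underside; z up. Immovable stock on its far (+x) side: two square posts lying end to end along the tray's y axis, centred at x = 60 mm, 30 mm high. Its floor at x below 43 mm is free.
- tray_stilts: Fixed grey tray, 172 (x) by 212 (y) mm outside, walls 6 mm thick, 20 mm high, floor 5 mm thick (inside 160 by 200 mm). Origin: centre of its underside; z up. Immovable stock on its far (+x) side: two stilts standing at x = 45 mm, y = -50 and 50 mm, turned differently. Its floor at x below 8 mm is free.
- bottle: Bystander: white squeeze bottle with a grey pointed nozzle, 48 mm diameter, 130 mm tall. Origin: centre of its underside; z up. To be left alone.
- bowl: Bystander: pale unglazed bowl, 110 mm across, 50 mm tall. Origin: centre of its underside; z up. To be left alone.

How it is judged (in metres and radians):
At the end, for the whole second after the job is handed in: Tube props upright (within 7 degrees) in tray_tubes, stilts level on their points (7 degrees) in tray_stilts, post flat in tray_post and parallel to its posts within 15 degrees; each on the tray floor within 5 mm, centre inside the tray, released and at rest (x of tube_a in the frame of tray_tubes between -0.075 and 0.075 m and y of tube_a in the frame of tray_tubes between -0.095 and 0.095 m and z of tube_a in the frame of tray_tubes between 0.001 and 0.01 m and angle between each of tube_a, tube_b, stilt_a, stilt_b's own z axis and vertical below 0.12 rad and linear speed of each of tube_a, tube_b, stilt_a, stilt_b, post below 0.02 m/s and angular speed of each of tube_a, tube_b, stilt_a, stilt_b, post below 0.2 rad/s and contact force between the fingers and tube_a below 0.01 N and x of tube_b in the frame of tray_tubes between -0.075 and 0.075 m and y of tube_b in the frame of tray_tubes between -0.095 and 0.095 m and z of tube_b in the frame of tray_tubes between 0.001 and 0.01 m and contact force between the fingers and tube_b below 0.01 N and x of stilt_a in the frame of tray_stilts between -0.075 and 0.075 m and y of stilt_a in the frame of tray_stilts between -0.095 and 0.095 m and z of stilt_a in the frame of tray_stilts between 0.001 and 0.01 m and contact force between the fingers and stilt_a below 0.01 N and x of stilt_b in the frame of tray_stilts between -0.075 and 0.075 m and y of stilt_b in the frame of tray_stilts between -0.095 and 0.095 m and z of stilt_b in the frame of tray_stilts between 0.001 and 0.01 m and contact force between the fingers and stilt_b below 0.01 N and x of post in the frame of tray_post between -0.075 and 0.075 m and y of post in the frame of tray_post between -0.095 and 0.095 m and z of post in the frame of tray_post between 0.016 and 0.025 m and angle between post's own x axis and vertical between 1.47 and 1.67 rad and angle between the x axis of post and the y axis of tray_post, either way round below 0.26 rad and contact force between the fingers and post below 0.01 N); the robot touches nothing.
It fails at once if a piece was dropped or thrown: moving faster than 0.7 m/s (a free fall of 25 mm) with no finger on it ((contact force between the fingers and tube_a below 0.01 N and linear speed of tube_a above 0.7 m/s) or (contact force between the fingers and tube_b below 0.01 N and linear speed of tube_b above 0.7 m/s) or (contact force between the fingers and post below 0.01 N and linear speed of post above 0.7 m/s) or (contact force between the fingers and stilt_a below 0.01 N and linear speed of stilt_a above 0.7 m/s) or (contact force between the fingers and stilt_b below 0.01 N and linear speed of stilt_b above 0.7 m/s)).
It fails at once if the squeeze bottle was moved by more than 20 mm or tipped (distance of bottle from where it was at the start of the episode above 0.02 m or angle between bottle's own z axis and vertical above 0.3 rad).
It fails at once if the bowl was moved by more than 20 mm or tipped (distance of bowl from where it was at the start of the episode above 0.02 m or angle between bowl's own z axis and vertical above 0.3 rad).
It also fails if it takes over 125 s, if anything falls off the work surface, if the arm or the gripper's body presses on something with over 40 N, if the wrist force passes 120 N, or if a joint passes its speed limit or range.

## Working session

There is one attempt and no reset: what is moved stays moved. The work goes in short steps, Python scripts to look and compute and a tool call to move; the robot and the scene stay as the last step left them, time stands still between calls to the robot, and variables do not carry over. Pictures are saved under pics/ and viewed, at most 17 in all, crops included, and the job is handed in when it is done.

Besides the shell and the picture viewer there is one more tool, called after "Call:" as name(argument=value, ...) on one line, values as JSON. move_arm: Moves the arm, as the interface text tells. Its arguments: {"type":"object","properties":{"targets":{"type":"string"}},"required":["targets"]}

```bash
mkdir -p pics
cat > h.py <<'E'
import numpy as np, cv2
from cell import read_state, cams, order, ctrl
def shot(cam,name):
    im=cams.get_image(cam); cv2.imwrite(f'pics/{name}.png',im['color'][:,:,::-1])
    np.savez(f'pics/{name}.npz',**{k:np.array(v) for k,v in im.items()}); return im
def cal(name):
    d=np.load(f'pics/{name}.npz'); h=d['color'].shape[0]
    f=h/2/np.tan(np.radians(float(d['fovy']))/2)
    return f,float(d['cx']),float(d['cy']),cv2.Rodrigues(d['rvec'])[0],d['tvec'].reshape(3)
def back(name,pts,z):
    f,cx,cy,R,t=cal(name); o=-R.T@t; out=[]
    for u,v in pts:
        r=R.T@np.array([(u-cx)/f,(v-cy)/f,1]); out.append((o+r*(z-o[2])/r[2])[:2])
    return np.array(out)
def crop(name,x0,y0,x1,y1,s):
    im=cv2.imread(f'pics/{name}.png')[y0:y1,x0:x1]
    cv2.imwrite(f'pics/{name}_c{x0}_{y0}.png',cv2.resize(im,None,fx=s,fy=s,interpolation=cv2.INTER_CUBIC))
E
python3 - <<'E'
from h import *
for c in('top','scene'):
    shot(c,c+'0'); f,cx,cy,R,t=cal(c+'0'); print(c,f,cx,cy,(-R.T@t).round(),R.round(2).tolist())
crop('top0',0,0,512,384,1.5)
s=read_state();print(s['clock'],s['eef_pos'],s['tool_rot'],s['width'])
E
```

```text
top 355.721116352603 256.8244223532433 191.26894199619662 [ 337.   -6. 1422.] [[0.01, -1.0, -0.01], [-0.99, -0.01, -0.11], [0.11, 0.01, -0.99]]
scene 401.3496040083203 249.5670354767025 189.19200123864195 [919. 792. 966.] [[-0.9, 0.44, 0.01], [0.3, 0.65, -0.7], [-0.32, -0.63, -0.71]]
0.1 [ 144.77896852 -633.03879395  190.8831508 ] [-3.13989983e+00 -6.11869410e-06  2.24762679e-01] 85.42475135791602
```

View pics/top0_c0_0.png

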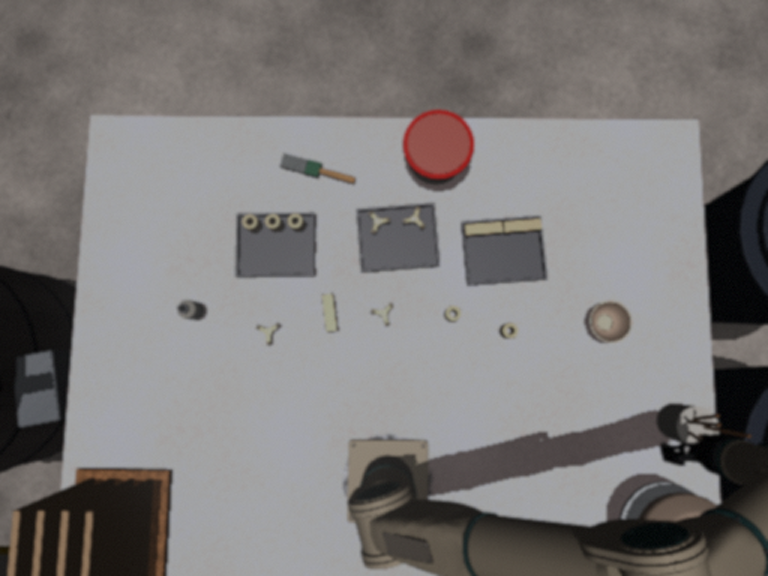

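View pics/scene0.png

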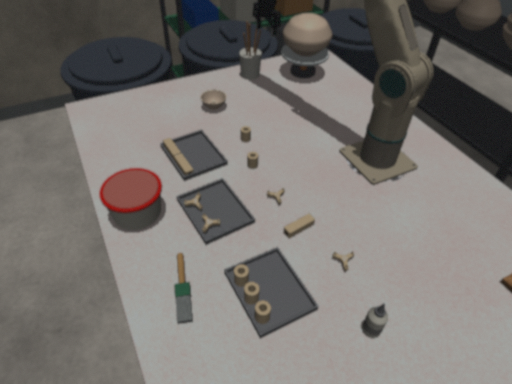

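The top view (1.5×; up is +x, left is +y) shows the tube tray at (276,245), the stilt tray at (398,238) and the post tray at (504,250). The loose pieces are stilts at (268,331) and (382,313), the post at (330,312), and tubes at (452,313) and (509,330). The bottle is at (190,310) and the bowl at (609,322). I'll enlarge this area to measure.

Run:
```python
from h import *
crop('top0',150,130,372,240,3.6)
```

```text
(no output)
```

View pics/top0_c150_130.png

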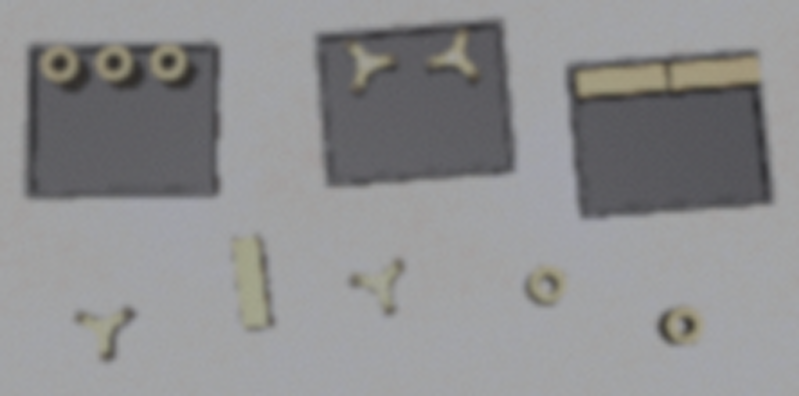

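```bash
cat > meas.py <<'E'
from h import *
def c(p): return [((x+.5)/3.6-.5+150,(y+.5)/3.6-.5+130) for x,y in p]
B=lambda p,z: back('top0',c(p),z)
E
python3 - <<'E'
from meas import *
r=lambda a:np.round(a,1).tolist()
print('tubes',r(B([(546,285),(681,325)],50)))
for p in ([(80,318),(130,312),(107,356)],[(353,281),(399,265),(391,308)]):
    q=B(p,28); m=q.mean(0); d=q-m; print('stilt',r(m),r(np.hypot(*d.T)),r(np.degrees(np.arctan2(d[:,1],d[:,0]))))
p=B([(235,238),(260,236),(269,326),(245,329)],30); a=p[0]+p[1]-p[2]-p[3]
print('post',r(p.mean(0)),r(np.hypot(*a)/2),np.degrees(np.arctan2(a[1],a[0])))
for n,k in dict(tubes=[(30,45),(217,45),(217,194),(28,195)],stilts=[(318,35),(500,20),(514,172),(327,185)],post=[(569,66),(759,53),(772,202),(582,216)]).items():
    p=B(k,20); yv=(p[0]-p[1]+p[3]-p[2])/2; xv=(p[0]+p[1]-p[2]-p[3])/2
    print(n,r(p.mean(0)),r(np.hypot(*xv)),r(np.hypot(*yv)),'yaw',r(np.degrees(np.arctan2(xv[1],xv[0]))),r(np.degrees(np.arctan2(-yv[0],yv[1]))))
print('stock tubes',r(B([(60,64),(114,64),(169,64)],55)))
print('bottle,bowl',r(back('top0',[(192/1.5,310/1.5)],60)),r(back('top0',[(609/1.5,322/1.5)],50)))
E
```

```text
tubes [[427.4, -159.6], [386.5, -303.2]]
stilt [375.4, 316.6] [30.6, 31.8, 29.7] [68.5, -54.6, -175.0]
stilt [427.0, 17.5] [30.8, 29.1, 27.7] [83.3, -41.7, -156.1]
post [428.0, 157.9] 99.4 7.416408795109986
tubes [608.6, 308.0] 169.4 210.2 yaw 1.7 0.8
stilts [631.1, -17.1] 171.6 206.0 yaw 4.9 5.0
post [598.8, -300.7] 168.3 210.8 yaw 4.2 4.7
stock tubes [[662.5, 371.4], [663.1, 312.2], [663.7, 251.9]]
bottle,bowl [[426.8, 508.3]] [[409.8, -560.3]]
```

Call:
move_arm(targets="1 0 0 0 0 0 6.44; 1 0 0 0 0 0 6.44; 1 2 -2.75 0.75 0 0 0; 1 2 -2.75 0.75 0 0 0; 1 2 -2.75 0.75 0 0 0")

```text
clock: 0.52
eef_pos: [205.0, -549.9, 168.4]
tool_rot: [-3.141, 0.0, -0.002]
force: [1.0, -0.6, -0.2]
width: 85.2
gripper_force: 0.0
```

Call:
move_arm(targets="1 2 -2.75 0.75 0 0 0; 1 2 -2.75 0.75 0 0 0; 1 2 -2.75 0.75 0 0 0; 1 2 -2.75 0.75 0 0 0; 1 2 -2.75 0.75 0 0 0")

```text
clock: 0.93
eef_pos: [305.5, -412.0, 131.2]
tool_rot: [-3.141, 0.0, -0.0]
force: [-0.1, -0.1, 0.4]
width: 85.2
gripper_force: 0.0
```

Call:
move_arm(targets="1 2 -2.75 0.75 0 0 0; 1 2 -2.75 0.75 0 0 0; 1 2 -2.75 0.75 0 0 0; 1 2 -2.75 0.75 0 0 0; 1 0 0 0 0 0 0")

```text
clock: 1.35
eef_pos: [388.9, -295.8, 100.2]
tool_rot: [-3.136, 0.0, 0.011]
force: [-0.1, 0.5, -0.4]
width: 85.4
gripper_force: 0.0
```

Run:
```python
from h import *
shot('wrist','w1'); s=read_state(); print(s['eef_pos'],s['tool_rot'],s['qpos'])
f,cx,cy,R,t=cal('w1'); print(f,cx,cy,(-R.T@t).round(1),R.round(2).tolist())
```

```text
[ 386.96493273 -299.36432093  100.79905377] [-3.13860820e+00  6.94823157e-04  7.81058727e-03] [ 0.53354983  0.54444243  0.09983867  2.04766118 -0.10173453  0.55633701
 -0.85735976]
286.4294226698962 256.2327502539615 191.7161205214283 [ 474.5 -296.8  281. ] [[0.01, -1.0, -0.0], [-0.94, -0.01, 0.33], [-0.33, 0.0, -0.94]]
```

View pics/w1.png

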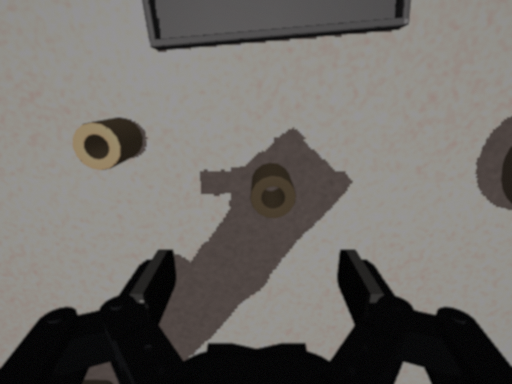

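The wrist view shows the rings of the two tubes, with tops at about (273,197) and (97,145). The post tray edge runs along the top.

Run:
```python
from h import *
print(back('w1',[(273,197),(97,145)],50).round(1))
print(back('w1',[(157,46),(407,21)],20).round(1))
```

```text
[[ 389.7 -311.2]
 [ 432.8 -167.3]]
[[ 509.6 -213.9]
 [ 529.6 -415.4]]
```

Call:
move_arm(targets="1 0.3 0.25 2.5 0 0 0; 1 0 0 2.5 0 0 0; 1 0 0 2.5 0 0 0; 1 0 0 1.5 0 0 0; 1 0 0 0 0 0 0")

```text
clock: 1.82
eef_pos: [385.3, -305.9, 9.1]
tool_rot: [-3.139, 0.005, -0.002]
force: [-0.1, -0.1, -0.2]
width: 85.3
gripper_force: 0.0
```

Call:
move_arm(targets="-1 0 0 0 0 0 0; -1 0 0 0 0 0 0; -1 0 0 0 0 0 0; -1 0 0 0 0 0 0; -1 0 0 0 0 0 0")

```text
clock: 2.23
eef_pos: [388.5, -306.7, 12.7]
tool_rot: [3.14, -0.002, -0.0]
force: [0.0, -0.4, 0.0]
width: 25.3
gripper_force: 0.0
```

Call:
move_arm(targets="-1 0 0 0 0 0 0; -1 0 0 0 0 0 0; -1 0 0 0 0 0 0")

```text
clock: 2.48
eef_pos: [388.0, -306.2, 11.9]
tool_rot: [3.141, -0.0, 0.0]
force: [-0.1, 0.3, -0.3]
width: -0.5
gripper_force: 0.0
```

The fingers shut on nothing, so I'll look again.

Run:
```python
from h import *
shot('wrist','w2'); shot('scene','s2'); s=read_state(); print(s['eef_pos'],s['tool_rot'],s['width'])
a=cv2.imread('pics/w2.png'); b=cv2.imread('pics/s2.png')[90:250,170:400]
cv2.imwrite('pics/ws2.png',np.hstack([a[:,:400],cv2.resize(b,(400,278)) if 0 else cv2.copyMakeBorder(cv2.resize(b,(400,278),interpolation=2),0,106,0,0,0)]))
f,cx,cy,R,t=cal('w2'); print((-R.T@t).round(1))
for nm in('w2','s2'):
  f,cx,cy,R,t=cal(nm); q=R@np.array([388,-306.2,12])+t; print(nm,q[:2]/q[2]*f+[cx,cy])
```

```text
[ 387.9730396  -306.16452808   11.79279558] [ 3.14151322e+00 -1.01529607e-04  1.04365703e-04] -0.18202395956264922
[ 473.6 -307.   192.8]
w2 [254.61751157 222.95839792]
s2 [245.53180886 136.85708246]
```

View pics/ws2.png

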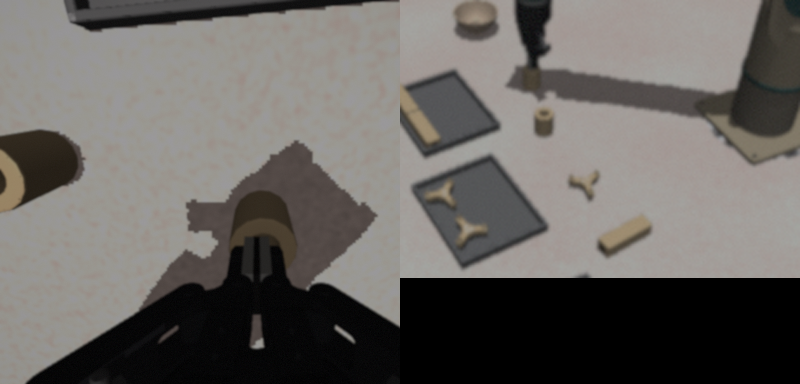

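Run:
```python
from h import *
f,cx,cy,R,t=cal('w2')
crop('w2',180,170,340,290,5)
im=cv2.imread('pics/w2_c180_170.png'); im=cv2.convertScaleAbs(im,alpha=2.2)
for x,y,z in [(388,-306,12),(388,-306,50)]:
    q=R@np.array([x,y,z])+t; u=q[:2]/q[2]*f+[cx,cy]; print(u); cv2.circle(im,tuple(int(v) for v in (u-[180,170])*5),5,(0,0,255),-1)
cv2.imwrite('pics/w2z.png',im)
print(back('w2',[(262,219),(232,243),(297,250)],50).round(1))
```

```text
[254.32941094 222.95865224]
[254.02748812 251.70718812]
[[ 408.4 -310.4]
 [ 393.6 -293.6]
 [ 389.1 -330.4]]
```

View pics/w2z.png

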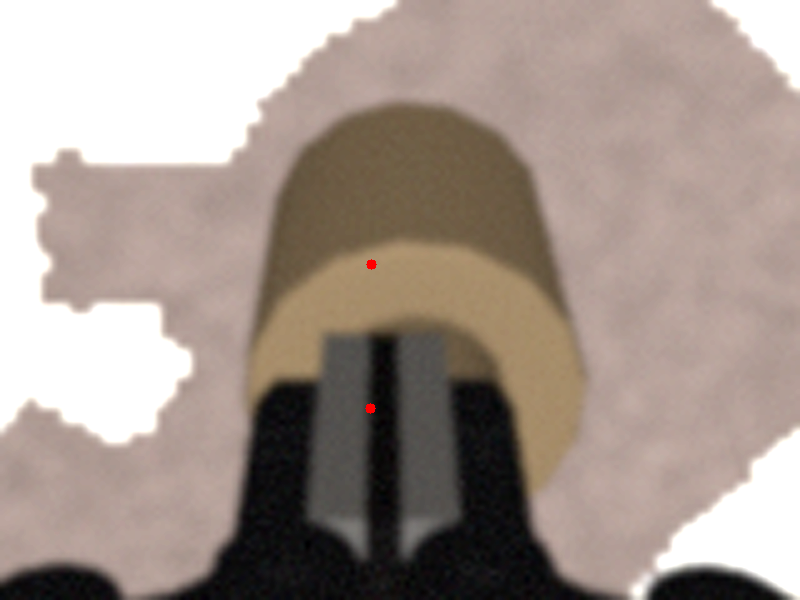

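Run:
```python
from h import *
print(ctrl.pinch_z,[a for a in dir(ctrl) if a[0]!='_'])
```

```text
18.700000000000003 ['MotionError', 'pinch_z']
```

Call:
move_arm(targets="-1 0 0 -2 0 0 0; 1 0.2 0.3 -2 0 0 0; 1 0 0 0 0 0 0; 1 0 0 0 0 0 0; 1 0 0 0 0 0 0")

```text
clock: 3.0
eef_pos: [389.7, -308.8, 51.4]
tool_rot: [-3.141, 0.0, 0.0]
force: [0.3, -0.1, -0.6]
width: 48.5
gripper_force: 0.0
```

Call:
move_arm(targets="1 0 0 0 0 0 0; 1 0 0 0 0 0 0; 1 0 0 2 0 0 0; 1 0 0 2 0 0 0; 1 0 0 0 0 0 0")

```text
clock: 3.42
eef_pos: [387.8, -307.4, 8.7]
tool_rot: [-3.138, 0.005, 0.0]
force: [-0.4, -0.2, -0.2]
width: 85.3
gripper_force: 0.0
```

Call:
move_arm(targets="1 0 0 0.5 0 0 0; 1 0 0 0.5 0 0 0; 1 0 0 0 0 0 0")

```text
clock: 3.67
eef_pos: [389.8, -309.1, 1.4]
tool_rot: [-3.141, 0.0, -0.0]
force: [0.0, 0.0, 0.3]
width: 85.1
gripper_force: 0.0
```

Call:
move_arm(targets="1 0 0 0.5 0 0 0; 1 0 0 0 0 0 0; 1 0 0 0.5 0 0 0; 1 0 0 0 0 0 0; 1 0 0 0 0 0 0")

```text
clock: 4.08
eef_pos: [389.9, -309.1, -8.4]
tool_rot: [-3.141, 0.0, -0.0]
force: [-0.5, 0.1, -0.1]
width: 85.6
gripper_force: 0.0
```

Run:
```python
from h import *
shot('wrist','w3'); s=read_state(); print(s['eef_pos'],s['force'],s['width'])
im=cv2.imread('pics/w3.png')[150:384,100:420]; cv2.imwrite('pics/w3z.png',cv2.convertScaleAbs(cv2.resize(im,None,fx=2.5,fy=2.5,interpolation=2),alpha=2))
```

```text
[ 389.90051246 -309.13632617   -8.26699747] [ 0.6348769   0.30122446 -0.23216093] 85.29601610256333
```

View pics/w3z.png

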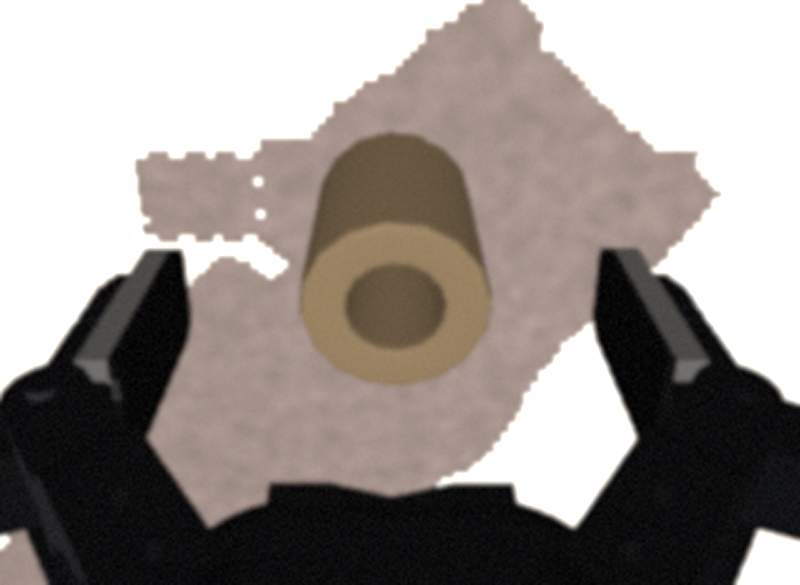

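The fingers are still well above the bench although the reading is z = -8. By image depth the true shut tips are about 40 mm above the reported TCP. I'll apply that offset and check the ring centre at crop (395,304).

Run:
```python
from h import *
print(back('w3',[(100+395/2.5,150+304/2.5),(100+302/2.5,150+304/2.5),(100+490/2.5,150+304/2.5)],50).round(1), (-cal('w3')[3].T@cal('w3')[4]).round(1))
```

```text
[[ 390.6 -311. ]
 [ 390.6 -292.4]
 [ 390.6 -330.1]] [ 475.4 -310.   172.5]
```

Call:
move_arm(targets="1 0 0 0.5 0 0 0; 1 0 0 0.5 0 0 0; 1 0 0 0.5 0 0 0; 1 0 0 0.3 0 0 0; 1 0 0 0 0 0 0")

```text
clock: 4.55
eef_pos: [389.4, -308.8, -27.2]
tool_rot: [-3.141, 0.001, -0.0]
force: [0.4, 0.3, -0.5]
width: 85.2
gripper_force: 0.0
```

Call:
move_arm(targets="-1 0 0 0 0 0 0; -1 0 0 0 0 0 0; -1 0 0 0 0 0 0; -1 0 0 0 0 0 0; -1 0 0 0 0 0 0")

```text
clock: 4.97
eef_pos: [390.1, -309.3, -25.8]
tool_rot: [3.141, -0.001, -0.0]
force: [0.3, -0.4, 2.7]
width: 38.4
gripper_force: 60.3
```

Call:
move_arm(targets="-1 0 0 0 0 0 0; -1 0 0 0 0 0 0")

```text
clock: 5.13
eef_pos: [390.1, -309.3, -25.8]
tool_rot: [3.141, -0.001, -0.0]
force: [-0.8, 0.7, 6.3]
width: 38.8
gripper_force: 60.4
```

Call:
move_arm(targets="-1 0 0 -2 0 0 0; -1 0 0 -4 0 0 0; -1 0 0 -4 0 0 0; -1 1.13 -3.65 0 0 0 0; -1 1.13 -3.65 0 0 0 0")

```text
clock: 5.55
eef_pos: [414.0, -238.9, 76.1]
tool_rot: [3.137, -0.006, -0.006]
force: [1.2, 1.5, -2.3]
width: 38.4
gripper_force: 60.6
```

Call:
move_arm(targets="-1 1.13 -3.65 0 0 0 0; -1 1.13 -3.65 0 0 0 0; -1 1.13 -3.65 0 0 0 0; -1 1.13 -3.65 0 0 0 0; -1 1.13 -3.65 0 0 0 0")

```text
clock: 5.97
eef_pos: [469.1, -51.8, 73.6]
tool_rot: [3.142, 0.0, -0.0]
force: [0.7, -1.0, -2.1]
width: 38.5
gripper_force: 60.6
```

Call:
move_arm(targets="-1 1.13 -3.65 0 0 0 0; -1 1.13 -3.65 0 0 0 0; -1 1.13 -3.65 0 0 0 0; -1 1.13 -3.65 0 0 0 0; -1 1.13 -3.65 0 0 0 0")

```text
clock: 6.38
eef_pos: [525.4, 130.8, 73.5]
tool_rot: [3.141, 0.0, 0.0]
force: [0.1, -1.1, -1.1]
width: 38.4
gripper_force: 60.6
```

Call:
move_arm(targets="-1 1.13 -3.65 0 0 0 0; -1 1.13 -3.65 0 0 0 0; -1 1.13 -3.65 0 0 0 0; -1 1.13 -3.65 0 0 0 0; -1 1.13 -3.65 0 0 0 0")

```text
clock: 6.8
eef_pos: [581.7, 313.2, 73.3]
tool_rot: [3.141, 0.001, 0.001]
force: [1.4, -0.8, -1.0]
width: 38.3
gripper_force: 60.6
```

Call:
move_arm(targets="-1 1.13 -3.65 0 0 0 0; -1 0 0 0 0 0 0; -1 0 0 0 0 0 0; -1 0 0 0 0 0 0; -1 0 0 0 0 0 0")

```text
clock: 7.22
eef_pos: [593.1, 345.6, 73.3]
tool_rot: [3.14, 0.001, -0.002]
force: [0.8, -0.5, -0.9]
width: 38.3
gripper_force: 60.7
```

Run:
```python
from h import *
shot('wrist','w4'); s=read_state(); print(s['eef_pos'],s['tool_rot'],s['force'],s['width'])
im=cv2.imread('pics/w4.png'); cv2.imwrite('pics/w4z.png',cv2.convertScaleAbs(im,alpha=1.7))
```

```text
[593.34097328 345.57620385  73.59534272] [ 3.14012616e+00  6.16584760e-04 -2.37038155e-03] [-0.60029667 -0.07213834 -0.49032406] 38.51401597127155
```

View pics/w4z.png

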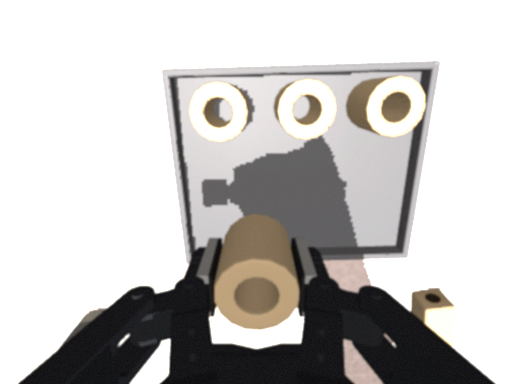

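The wrist view shows the tray rim corners at (166,73), (436,65), (407,257) and (188,262), and the stock tube tops at (218,112), (307,110) and (396,106). The held tube hangs upright between the pads.

Run:
```python
from h import *
p=back('w4',[(166,73),(436,65),(407,257),(188,262)],20); print(p.round(1),p.mean(0).round(1))
print(back('w4',[(218,112),(307,110),(396,106)],55).round(1))
f,cx,cy,R,t=cal('w4'); o=-R.T@t; print(o.round(1))
# height where ring (258,295) would lie at tool x
for z in (90,100,110,120,130,140,150): print(z,back('w4',[(258,293)],z).round(1), back('w4',[(215,290),(300,290)],z)[:,1].round(0))
```

```text
[[692.7 412.2]
 [697.8 208.9]
 [531.9 202.4]
 [527.4 408.9]] [612.4 308.1]
[[666.3 369.9]
 [667.5 310.2]
 [669.9 250.9]]
[678.9 344.9 254.1]
90 [[547.7 343.4]] [373. 314.]
100 [[555.7 343.5]] [371. 316.]
110 [[563.6 343.6]] [370. 318.]
120 [[571.6 343.7]] [368. 320.]
130 [[579.6 343.7]] [366. 322.]
140 [[587.6 343.8]] [364. 324.]
150 [[595.6 343.9]] [363. 326.]
```

Call:
move_arm(targets="-1 0 0 3 0 0 0; -1 0 0 3 0 0 0; -1 0 0 2 0 0 0; -1 0 0 0.7 0 0 0; -1 0 0 0.3 0 0 0")

```text
clock: 7.68
eef_pos: [592.5, 346.0, -17.6]
tool_rot: [3.14, 0.002, -0.002]
force: [-0.2, -0.8, -0.5]
width: 38.2
gripper_force: 60.6
```

Call:
move_arm(targets="-1 0 0 0.3 0 0 0; -1 0 0 0 0 0 0; -1 0 0 0.1 0 0 0; -1 0 0 0 0 0 0; -1 0 0 0 0 0 0")

```text
clock: 8.1
eef_pos: [593.9, 348.2, -19.3]
tool_rot: [-3.141, -0.001, 0.0]
force: [0.1, -0.8, -0.1]
width: 38.5
gripper_force: 60.6
```

Call:
move_arm(targets="-0.1 0 0 0 0 0 0; 0.1 0 0 0 0 0 0; 0.3 0 0 0 0 0 0; 0.4 0 0 0 0 0 0; 0.4 0 0 0 0 0 0")

```text
clock: 8.52
eef_pos: [593.5, 347.9, -20.1]
tool_rot: [-3.141, -0.0, 0.0]
force: [0.3, 0.5, 0.6]
width: 59.6
gripper_force: 0.0
```

Call:
move_arm(targets="0.4 0 0 -2 0 0 0; 0.4 0 0 -4 0 0 0; 0.4 0 0 -4 0 0 0; 0.4 0 0 0 0 0 0")

```text
clock: 8.85
eef_pos: [599.1, 350.3, 88.3]
tool_rot: [-3.135, -0.013, -0.0]
force: [1.1, 0.2, 0.9]
width: 60.3
gripper_force: 0.0
```

Call:
move_arm(targets="0.5 -3.9 0.5 -0.3 0 0 0; 1 -3.9 0.5 -0.3 0 0 0; 1 -3.9 0.5 -0.3 0 0 0; 1 -3.9 0.5 -0.3 0 0 0; 1 -3.9 0.5 -0.3 0 0 0")

```text
clock: 9.27
eef_pos: [396.7, 322.5, 95.0]
tool_rot: [-3.141, -0.0, -0.0]
force: [0.6, 0.6, 0.9]
width: 85.4
gripper_force: 0.0
```

Call:
move_arm(targets="1 -3.9 0.5 -0.5 0 0 0; 1 0 0 0 0 0 -6; 1 0 0 0 0 0 0; 1 0 0 0 0 0 0; 1 0 0 0 0 0 0")

```text
clock: 9.68
eef_pos: [361.1, 318.3, 100.0]
tool_rot: [-3.141, -0.002, 0.101]
force: [-0.4, 0.1, 0.6]
width: 85.1
gripper_force: 0.0
```

Run:
```python
from h import *
shot('wrist','w5'); s=read_state(); print(s['eef_pos'],s['tool_rot'],s['force'],s['width'])
im=cv2.imread('pics/w5.png')[90:330,96:416]; cv2.imwrite('pics/w5z.png',cv2.convertScaleAbs(cv2.resize(im,None,fx=2.5,fy=2.5,interpolation=2),alpha=1.5))
```

```text
[361.11718238 318.01060779  99.78390659] [-3.14116160e+00 -1.69742708e-03  1.01305520e-01] [-0.18955213  0.7663322   0.15845919] 85.30022825808487
```

View pics/w5z.png

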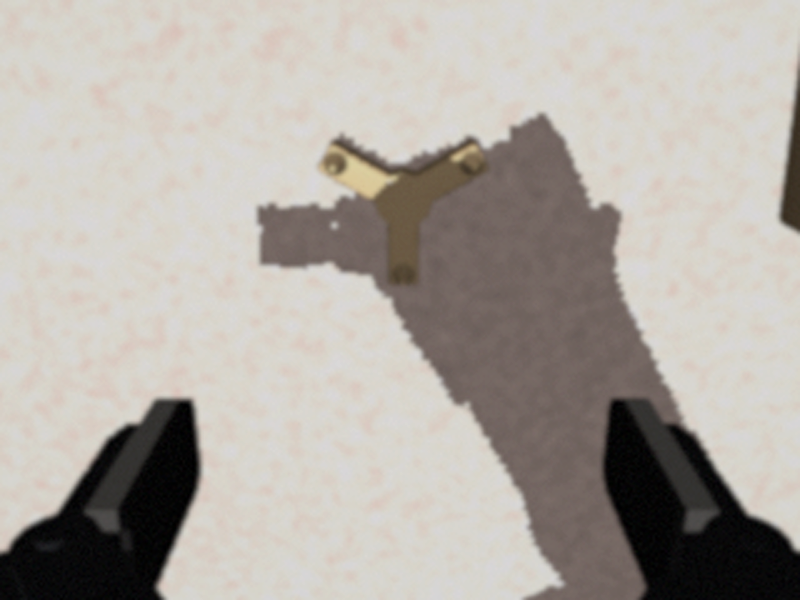

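The stilt's upper points are at crop (335,163), (472,160) and (403,275). The arm pointing at the robot is aligned with the tool's x.

```bash
cat >> h.py <<'E'
def goal(cmd,yaw,tgt):
    "tool-axis shift (cm) from commanded xy to target xy at yaw (deg)"
    d=np.array(tgt)-cmd; y=np.radians(yaw); return np.round([(d@[np.cos(y),np.sin(y)])/10,(d@[np.sin(y),-np.cos(y)])/10],2)
def stilt(name,pts):
    q=back(name,pts,30); m=q.mean(0); d=q-m
    print('stilt',m.round(1),np.hypot(*d.T).round(1),np.degrees(np.arctan2(d[:,1],d[:,0])).round(1)); return m
E
python3 - <<'E'
from h import *
m=stilt('w5',[(96+x/2.5,90+y/2.5) for x,y in [(335,163),(472,160),(403,275)]])
s=read_state(); yaw=np.degrees(s['tool_rot'][2]); a=np.radians(yaw)
g=m-17*np.array([np.cos(a),np.sin(a)]); print(g,yaw,goal(s['eef_pos'][:2],yaw,g))
E
```

```text
stilt [380.4 317.9] [27.9 28.5 28.7] [  66.2  -52.8 -174.4]
[363.44420941 316.2237222 ] 5.804378758436257 [0.21 0.2 ]
```

Call:
move_arm(targets="1 0.1 0.2 3 0 0 0; 1 0 0 3 0 0 0; 1 0 0 3 0 0 0; 1 0 0 2 0 0 0; 1 0 0 1 0 0 0")

```text
clock: 10.15
eef_pos: [360.7, 314.7, -23.0]
tool_rot: [3.139, 0.002, 0.102]
force: [0.5, 0.4, -0.3]
width: 85.5
gripper_force: 0.0
```

Call:
move_arm(targets="1 0 0 0.5 0 0 0; 1 0 0 0.5 0 0 0; 1 0 0 0.4 0 0 0; 1 0 0 0 0 0 0; 0.2 0 0 0 0 0 0")

```text
clock: 10.57
eef_pos: [361.4, 316.3, -33.7]
tool_rot: [-3.141, -0.001, 0.104]
force: [0.5, -0.4, 0.2]
width: 75.6
gripper_force: 0.0
```

Call:
move_arm(targets="-0.2 0 0 0 0 0 0; -0.4 0 0 0 0 0 0; -0.5 0 0 0 0 0 0; -0.6 0 0 0 0 0 0; -0.7 0 0 0 0 0 0")

```text
clock: 10.98
eef_pos: [360.7, 316.1, -34.0]
tool_rot: [-3.141, -0.0, 0.105]
force: [0.3, -0.1, 5.6]
width: 14.3
gripper_force: 35.2
```

Call:
move_arm(targets="-1 0 0 0 0 0 0; -1 0 0 0 0 0 0; -1 0 0 0 0 0 0; -1 0 0 0 0 0 0")

```text
clock: 11.32
eef_pos: [361.0, 316.2, -34.0]
tool_rot: [-3.141, -0.001, 0.105]
force: [0.1, 0.0, 5.3]
width: 10.5
gripper_force: 61.2
```

Call:
move_arm(targets="-1 0 0 -2 0 0 0; -1 0 0 -4 0 0 0; -1 0 0 -4 0 0 0; -1 1.89 3.14 0 0 0 0; -1 1.89 3.14 0 0 0 0")

```text
clock: 11.73
eef_pos: [404.1, 261.5, 67.4]
tool_rot: [-3.139, -0.003, 0.115]
force: [1.8, -0.7, -1.2]
width: 10.0
gripper_force: 60.7
```

Call:
move_arm(targets="-1 1.89 3.14 0 0 0 0; -1 1.89 3.14 0 0 0 0; -1 1.89 3.14 0 0 0 0; -1 1.89 3.14 0 0 0 0; -1 1.89 3.14 0 0 0 0")

```text
clock: 12.15
eef_pos: [515.1, 109.6, 65.3]
tool_rot: [3.142, 0.002, 0.105]
force: [0.4, 0.3, -0.5]
width: 10.3
gripper_force: 60.7
```

Call:
move_arm(targets="-1 1.89 3.14 0 0 0 0; -1 1.89 3.14 0 0 0 0; -1 1.89 3.14 0 0 0 0; -1 0 0 0 0 0 0; -1 0 0 0 0 0 0")

```text
clock: 12.57
eef_pos: [581.7, 20.3, 65.2]
tool_rot: [3.14, 0.001, 0.1]
force: [-1.6, 0.8, -0.0]
width: 10.4
gripper_force: 60.7
```

Call:
move_arm(targets="-1 0 0 0 0 0 0; -1 0 0 0 0 0 0")

```text
clock: 12.73
eef_pos: [579.9, 25.2, 65.2]
tool_rot: [-3.14, 0.002, 0.107]
force: [-1.1, 0.5, -0.6]
width: 10.4
gripper_force: 60.7
```

Run:
```python
from h import *
shot('wrist','w6'); s=read_state(); print(s['eef_pos'],s['tool_rot'],s['force'],s['width'])
im=cv2.imread('pics/w6.png'); cv2.imwrite('pics/w6z.png',cv2.convertScaleAbs(cv2.resize(im,None,fx=1.5,fy=1.5,interpolation=2),alpha=1.8))
```

```text
[580.10757783  25.40417943  65.3186761 ] [-3.14041275e+00  1.61873794e-03  1.07138277e-01] [0.24171748 0.7148938  0.1749443 ] 10.834263861900272
```

View pics/w6z.png

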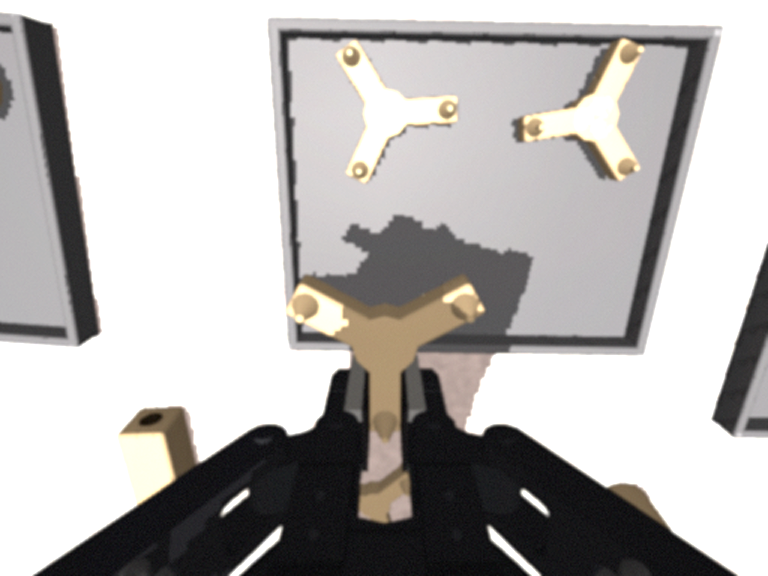

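The stilt is held level. The tray rim corners at 1.5× are (275,22), (718,30), (640,350) and (292,348).

Run:
```python
from h import *
p=back('w6',[(x/1.5,y/1.5) for x,y in [(275,22),(718,30),(640,350),(292,348)]],20); m=p.mean(0); print(p.round(1),m.round(1))
yv=p[0]-p[1]+p[3]-p[2]; a=np.arctan2(-yv[0],yv[1]); print(np.degrees(a))
s=read_state(); c=s['eef_pos'][:2]+19*np.array([np.cos(.105),np.sin(.105)])-m
print('stilt in tray',c@[np.cos(a),np.sin(a)],c@[-np.sin(a),np.cos(a)])
```

```text
[[ 709.7   88.2]
 [ 728.2 -114.7]
 [ 564.3 -128.5]
 [ 544.    74.5]] [636.5 -20.1]
5.459562818550505
stilt in tray -32.854469099899575 50.86599920517337
```

Call:
move_arm(targets="-1 0 0 3 0 0 0; -1 0 0 3 0 0 0; -1 0 0 2 0 0 0; -1 0 0 0.7 0 0 0; -1 0 0 0.3 0 0 0")

```text
clock: 13.2
eef_pos: [579.8, 24.6, -25.5]
tool_rot: [-3.141, 0.003, 0.106]
force: [0.6, -0.5, 0.2]
width: 10.0
gripper_force: 60.7
```

Call:
move_arm(targets="-1 0 0 0.3 0 0 0; -1 0 0 0 0 0 0; -1 0 0 0.1 0 0 0; -1 0 0 0 0 0 0; -1 0 0 0 0 0 0")

```text
clock: 13.62
eef_pos: [582.0, 23.5, -27.4]
tool_rot: [3.142, -0.001, 0.105]
force: [0.2, 0.1, -0.1]
width: 10.3
gripper_force: 60.7
```

Call:
move_arm(targets="-0.7 0 0 0 0 0 0; -0.5 0 0 0 0 0 0; -0.3 0 0 0 0 0 0; -0.1 0 0 0 0 0 0; -0.1 0 0 0 0 0 0")

```text
clock: 14.03
eef_pos: [581.4, 23.4, -28.2]
tool_rot: [-3.142, -0.0, 0.105]
force: [0.1, -0.4, 0.1]
width: 38.2
gripper_force: 0.0
```

Call:
move_arm(targets="-0.1 0 0 -2 0 0 0; -0.1 0 0 -4 0 0 0; -0.1 0 0 -4 0 0 0; -0.1 0 0 -3 0 0 0; 0 0 0 0 0 0 0")

```text
clock: 14.45
eef_pos: [586.0, 23.1, 107.9]
tool_rot: [3.141, -0.011, 0.104]
force: [0.6, -1.3, -0.7]
width: 42.6
gripper_force: 0.0
```

Call:
move_arm(targets="0.5 -3.44 0.07 0 0 0 0; 1 -3.44 0.07 0 0 0 0; 1 -3.44 0.07 0 0 0 0; 1 -3.44 0.07 0 0 0 0; 1 0 0 0 0 0 6.3")

```text
clock: 14.87
eef_pos: [434.5, 5.5, 100.9]
tool_rot: [-3.14, 0.012, -0.008]
force: [-1.9, 0.3, 0.2]
width: 85.3
gripper_force: 0.0
```

Call:
move_arm(targets="1 0 0 0 0 0 6.3; 1 0 0 0 0 0 6.3; 1 0 0 0 0 0 6.3; 1 0 0 0 0 0 6.3; 1 0 0 0 0 0 6.3")

```text
clock: 15.28
eef_pos: [444.6, 6.3, 101.5]
tool_rot: [3.141, 0.0, -0.56]
force: [0.2, -0.0, 0.2]
width: 85.4
gripper_force: 0.0
```

Call:
move_arm(targets="1 0 0 0 0 0 6.2; 1 0 0 0 0 0 0; 1 0 0 0 0 0 0; 1 0 0 0 0 0 0; 1 0 0 0 0 0 0")

```text
clock: 15.7
eef_pos: [444.8, 6.3, 101.7]
tool_rot: [-3.141, 0.0, -0.661]
force: [0.1, 0.3, -0.2]
width: 85.4
gripper_force: 0.0
```

Run:
```python
from h import *
shot('wrist','w7'); s=read_state(); print(s['eef_pos'],s['tool_rot'],s['force'],s['width'])
im=cv2.imread('pics/w7.png')[90:330,96:416]; cv2.imwrite('pics/w7z.png',cv2.convertScaleAbs(cv2.resize(im,None,fx=2.5,fy=2.5,interpolation=2),alpha=1.5))
```

```text
[444.76718422   6.2584571  101.71595386] [-3.14138920e+00  8.53111762e-05 -6.61935692e-01] [ 0.22353052 -0.88322041 -0.08314596] 85.66678047609622
```

View pics/w7z.png

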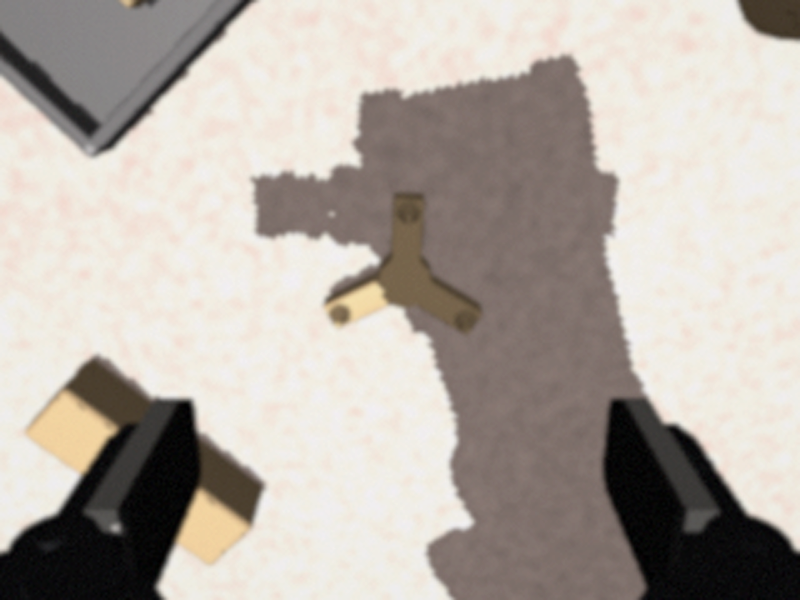

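The stilt's points are at crop (408,213), (340,314) and (465,320). The post to its left is well clear.

Run:
```python
from h import *
m=stilt('w7',[(96+x/2.5,90+y/2.5) for x,y in [(408,213),(340,314),(465,320)]])
s=read_state(); yaw=np.degrees(s['tool_rot'][2]); a=np.radians(yaw)
g=m+18*np.array([np.cos(a),np.sin(a)]); print(g,yaw,goal(s['eef_pos'][:2],yaw,g))
```

```text
stilt [433.3  12.9] [27.7 27.7 27.9] [ -40.6   79.1 -160.7]
[447.48771744   1.84394136] -37.926121469388534 [0.49 0.18]
```

Call:
move_arm(targets="1 0.4 0.2 3 0 0 2.6; 1 0 0 3 0 0 0; 1 0 0 3 0 0 0; 1 0 0 2 0 0 0; 1 0 0 1 0 0 0")

```text
clock: 16.17
eef_pos: [445.4, 2.1, -20.4]
tool_rot: [3.14, 0.003, -0.708]
force: [-0.6, 0.3, 0.2]
width: 85.4
gripper_force: 0.0
```

Call:
move_arm(targets="1 0 0 0.6 0 0 0; 1 0 0 0.5 0 0 0; 1 0 0 0.5 0 0 0; 1 0 0 0 0 0 0; 0.2 0 0 0 0 0 0")

```text
clock: 16.58
eef_pos: [446.7, 2.2, -34.4]
tool_rot: [3.141, 0.0, -0.708]
force: [-0.6, -0.2, 0.5]
width: 75.5
gripper_force: 0.0
```

Call:
move_arm(targets="-0.2 0 0 0 0 0 0; -0.4 0 0 0 0 0 0; -0.5 0 0 0 0 0 0; -0.6 0 0 0 0 0 0; -0.7 0 0 0 0 0 0")

```text
clock: 17.0
eef_pos: [446.9, 2.2, -34.1]
tool_rot: [-3.141, -0.0, -0.709]
force: [0.7, -0.6, -0.1]
width: 13.0
gripper_force: 0.0
```

Call:
move_arm(targets="-1 0 0 0 0 0 0; -1 0 0 0 0 0 0; -1 0 0 0 0 0 0; -1 0 0 0 0 0 0")

```text
clock: 17.33
eef_pos: [446.9, 2.2, -34.1]
tool_rot: [-3.141, -0.0, -0.709]
force: [-0.3, 0.8, 5.7]
width: 10.1
gripper_force: 61.1
```

Call:
move_arm(targets="-1 0 0 -2 0 0 0; -1 0 0 -4 0 0 0; -1 0 0 -4 0 0 0; -1 0 0 0 0 0 -6.5; -1 0 0 0 0 0 -6.5")

```text
clock: 17.75
eef_pos: [448.3, 2.2, 67.5]
tool_rot: [-3.141, -0.004, -0.475]
force: [0.1, 0.5, -1.0]
width: 10.5
gripper_force: 60.4
```

Call:
move_arm(targets="-1 0 0 0 0 0 -6.5; -1 0 0 0 0 0 -6.5; -1 0 0 0 0 0 -6.5; -1 0 0 0 0 0 -6.5; -1 0 0 0 0 0 -6.5")

```text
clock: 18.17
eef_pos: [446.4, 2.3, 65.5]
tool_rot: [3.142, 0.0, 0.091]
force: [-0.4, 0.2, -0.5]
width: 10.5
gripper_force: 60.4
```

Call:
move_arm(targets="-1 3.33 1.67 0 0 0 0; -1 3.33 1.67 0 0 0 0; -1 3.33 1.67 0 0 0 0; -1 3.33 1.67 0 0 0 0; -1 3.33 1.67 0 0 0 0")

```text
clock: 18.58
eef_pos: [620.7, -67.2, 65.3]
tool_rot: [-3.141, 0.001, 0.086]
force: [1.0, 0.9, -0.8]
width: 10.4
gripper_force: 60.4
```

Call:
move_arm(targets="-1 0 0 0 0 0 0; -1 0 0 0 0 0 0; -1 0 0 0 0 0 0; -1 0 0 0 0 0 0")

```text
clock: 18.92
eef_pos: [617.9, -65.9, 65.1]
tool_rot: [-3.14, 0.002, 0.086]
force: [0.0, 1.4, 0.6]
width: 10.6
gripper_force: 60.4
```

Run:
```python
from h import *
shot('wrist','w8'); s=read_state(); print(s['eef_pos'],s['tool_rot'],s['force'],s['width'])
im=cv2.imread('pics/w8.png'); cv2.imwrite('pics/w8z.png',cv2.convertScaleAbs(cv2.resize(im,None,fx=1.5,fy=1.5,interpolation=2),alpha=1.6))
```

```text
[618.20742435 -65.85851168  65.40708715] [-3.14056929e+00  1.73738825e-03  8.57825280e-02] [ 0.71267394  0.27119751 -0.74375438] 10.11157458888436
```

View pics/w8z.png

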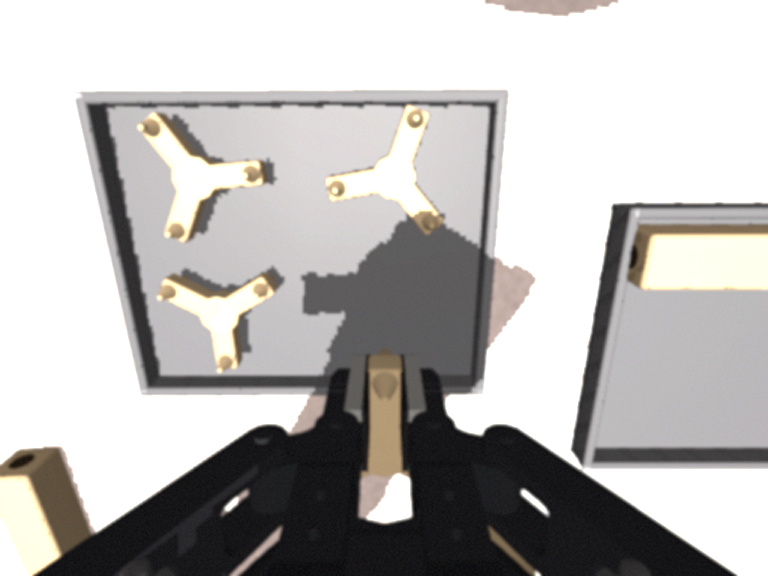

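Stilt A stands in its tray, and the second stilt is held over the free front right. The rim corners at 1.5× are (80,97), (505,93), (482,392) and (143,392).

Run:
```python
from h import *
p=back('w8',[(x/1.5,y/1.5) for x,y in [(80,97),(505,93),(482,392),(143,392)]],20); m=p.mean(0); print(p.round(1),m.round(1))
yv=p[0]-p[1]+p[3]-p[2]; a=np.arctan2(-yv[0],yv[1]); print(np.degrees(a))
T=lambda q:np.array([(q-m)@[np.cos(a),np.sin(a)],(q-m)@[-np.sin(a),np.cos(a)]]).round(1)
s=read_state(); print('tool in tray',T(s['eef_pos'][:2]))
for q in back('w8',[(x/1.5,y/1.5) for x,y in [(253,173),(336,188),(428,222),(168,293),(262,290),(226,362)]],35): print(T(q))
```

```text
[[ 709.5   87.9]
 [ 728.7 -115.9]
 [ 563.  -131.5]
 [ 545.5   74. ]] [636.7 -21.4]
5.133149700497522
tool in tray [-22.4 -42.7]
[47.6 18.2]
[ 40.4 -20.9]
[ 23.8 -65.6]
[-12.9  69. ]
[-11.4  19.8]
[-53.6  43.8]
```

Positions agree: stilt B's centre will be at about (-39,-43) in the tray. I'll lower it and release.

Call:
move_arm(targets="-1 0 0 3 0 0 0; -1 0 0 3 0 0 0; -1 0 0 2 0 0 0; -1 0 0 0.7 0 0 0; -1 0 0 0.3 0 0 0")

```text
clock: 19.38
eef_pos: [618.1, -66.1, -25.4]
tool_rot: [-3.141, 0.003, 0.086]
force: [0.4, -0.7, 0.4]
width: 10.6
gripper_force: 60.4
```

Call:
move_arm(targets="-1 0 0 0.3 0 0 0; -1 0 0 0 0 0 0; -1 0 0 0.1 0 0 0; -1 0 0 0 0 0 0; -1 0 0 0 0 0 0")

```text
clock: 19.8
eef_pos: [620.4, -66.8, -27.4]
tool_rot: [3.141, -0.001, 0.086]
force: [-0.1, 0.1, -0.1]
width: 10.1
gripper_force: 60.4
```

Call:
move_arm(targets="-0.7 0 0 0 0 0 0; -0.5 0 0 0 0 0 0; -0.4 0 0 0 0 0 0; -0.2 0 0 0 0 0 0; -0.2 0 0 0 0 0 0")

```text
clock: 20.22
eef_pos: [619.8, -66.8, -28.2]
tool_rot: [3.142, -0.0, 0.085]
force: [0.6, -0.4, 0.1]
width: 34.2
gripper_force: 0.0
```

Call:
move_arm(targets="-0.2 0 0 -2 0 0 0; -0.2 0 0 -4 0 0 0; -0.2 0 0 -4 0 0 0; -0.2 0 0 -3 0 0 0; 0 0 0 0 0 0 0")

```text
clock: 20.63
eef_pos: [624.3, -68.3, 108.4]
tool_rot: [3.139, -0.011, 0.085]
force: [0.9, -0.6, -0.7]
width: 42.5
gripper_force: 0.0
```

Call:
move_arm(targets="0.5 0 0 0 0 0 4.9; 1 -3.13 1.65 0 0 0 0; 1 -3.13 1.65 0 0 0 0; 1 -3.13 1.65 0 0 0 0; 1 -3.13 1.65 0 0 0 0")

```text
clock: 21.05
eef_pos: [492.8, -133.1, 101.4]
tool_rot: [3.141, 0.001, 0.001]
force: [0.3, -0.4, 0.6]
width: 85.4
gripper_force: 0.0
```

Call:
move_arm(targets="1 -3.13 1.65 0 0 0 0; 1 -3.13 1.65 0 0 0 0; 1 0 0 0 0 0 0; 1 0 0 0 0 0 0; 1 0 0 0 0 0 0")

```text
clock: 21.47
eef_pos: [432.7, -165.7, 101.7]
tool_rot: [-3.142, -0.001, -0.0]
force: [1.2, -0.1, 0.7]
width: 85.3
gripper_force: 0.0
```

Run:
```python
from h import *
im=shot('wrist','w9')['color']; s=read_state(); print(s['eef_pos'],s['tool_rot'],s['width'])
# predicted top ring and bore centre; check where the bore/ring lies by dark-blob search near it
f,cx,cy,R,t=cal('w9')
for P in [(432,-166,50)]:
    q=R@np.array(P)+t; print(q[:2]/q[2]*f+[cx,cy])
g=im.astype(int); m=((g[:,:,0]-g[:,:,2]>28)).astype(np.uint8); m[300:]=0
n,l,st,c=cv2.connectedComponentsWithStats(m)
for i in range(1,n):
    if st[i,4]>150: print(st[i],c[i].round(),back('w9',[c[i]],40).round(1))
```

```text
[ 433.25824328 -165.34197088  101.65420602] [ 3.14155182e+00 -1.08637933e-03  1.27242134e-03] 85.61552799956235
[255.22036313 197.96932952]
[  4   0  22  24 270] [15.  9.] [[576.4  10.1]]
```

Call:
move_arm(targets="1 0 0 3 0 0 0; 1 0 0 3 0 0 0; 1 0 0 2.5 0 0 0; 1 0 0 2 0 0 0; 1 0 0 1 0 0 0")

```text
clock: 21.93
eef_pos: [432.1, -164.4, -15.8]
tool_rot: [-3.14, 0.002, 0.002]
force: [0.1, -0.0, 0.1]
width: 85.4
gripper_force: 0.0
```

Call:
move_arm(targets="1 0 0 0.8 0 0 0; 1 0 0 0.5 0 0 0; 1 0 0 0 0 0 0; 0.5 0 0 0 0 0 0; 0.2 0 0 0 0 0 0")

```text
clock: 22.35
eef_pos: [432.8, -165.6, -25.9]
tool_rot: [3.141, -0.001, 0.001]
force: [-0.1, -0.7, -0.8]
width: 64.3
gripper_force: 0.0
```

Call:
move_arm(targets="0.1 0 0 0 0 0 0; -0.1 0 0 0 0 0 0; -0.3 0 0 0 0 0 0; -1 0 0 0 0 0 0; -1 0 0 0 0 0 0")

```text
clock: 22.77
eef_pos: [432.5, -165.6, -25.5]
tool_rot: [-3.141, -0.001, 0.0]
force: [-0.7, 0.8, 5.1]
width: 38.5
gripper_force: 60.2
```

Call:
move_arm(targets="-1 0 0 0 0 0 0; -1 0 0 0 0 0 0; -1 0 0 0 0 0 0")

```text
clock: 23.02
eef_pos: [432.5, -165.6, -25.6]
tool_rot: [-3.141, -0.001, 0.0]
force: [0.1, 0.8, 5.1]
width: 38.3
gripper_force: 60.2
```

Call:
move_arm(targets="-1 0 0 -2 0 0 0; -1 0 0 -4 0 0 0; -1 0 0 -4 0 0 0; -1 1.35 -3.61 0 0 0 0; -1 1.35 -3.61 0 0 0 0")

```text
clock: 23.43
eef_pos: [460.9, -95.3, 76.5]
tool_rot: [3.139, -0.006, -0.006]
force: [1.2, -0.6, -0.7]
width: 38.2
gripper_force: 60.7
```

Call:
move_arm(targets="-1 1.35 -3.61 0 0 0 0; -1 1.35 -3.61 0 0 0 0; -1 1.35 -3.61 0 0 0 0; -1 1.35 -3.61 0 0 0 0; -1 1.35 -3.61 0 0 0 0")

```text
clock: 23.85
eef_pos: [526.5, 89.1, 73.9]
tool_rot: [-3.141, 0.0, 0.0]
force: [0.3, -0.5, -1.0]
width: 38.1
gripper_force: 60.7
```

Call:
move_arm(targets="-1 1.35 -3.61 0 0 0 0; -1 1.35 -3.61 0 0 0 0; -1 1.35 -3.61 0 0 0 0; -1 1.35 -3.61 0 0 0 0; -1 1.35 -3.61 0 0 0 0")

```text
clock: 24.27
eef_pos: [593.7, 269.6, 73.7]
tool_rot: [3.141, 0.001, 0.001]
force: [0.7, 0.5, -0.5]
width: 37.6
gripper_force: 60.7
```

Call:
move_arm(targets="-1 0 0 0 0 0 0; -1 0 0 0 0 0 0; -1 0 0 0 0 0 0; -1 0 0 0 0 0 0; -1 0 0 0 0 0 0")

```text
clock: 24.68
eef_pos: [593.8, 265.5, 73.9]
tool_rot: [3.141, 0.0, -0.003]
force: [-0.3, -0.5, -1.0]
width: 38.1
gripper_force: 60.8
```

Call:
move_arm(targets="-1 0 0 3 0 0 0; -1 0 0 3 0 0 0; -1 0 0 2 0 0 0; -1 0 0 0.7 0 0 0; -1 0 0 0.3 0 0 0")

```text
clock: 25.1
eef_pos: [593.0, 266.0, -17.5]
tool_rot: [3.14, 0.002, -0.002]
force: [-0.1, -0.0, 0.1]
width: 37.9
gripper_force: 60.7
```

Call:
move_arm(targets="-1 0 0 0.3 0 0 0; -1 0 0 0 0 0 0; -1 0 0 0.1 0 0 0; -1 0 0 0 0 0 0; -1 0 0 0 0 0 0")

```text
clock: 25.52
eef_pos: [594.5, 267.7, -19.3]
tool_rot: [-3.141, -0.001, 0.0]
force: [0.0, 0.8, -1.7]
width: 38.0
gripper_force: 60.7
```

Call:
move_arm(targets="-0.1 0 0 0 0 0 0; 0.1 0 0 0 0 0 0; 0.3 0 0 0 0 0 0; 0.35 0 0 0 0 0 0; 0.35 0 0 0 0 0 0")

```text
clock: 25.93
eef_pos: [594.1, 267.5, -20.1]
tool_rot: [-3.141, -0.0, 0.0]
force: [0.4, -0.4, -0.1]
width: 57.8
gripper_force: 0.0
```

Call:
move_arm(targets="0.35 0 0 -2 0 0 0; 0.35 0 0 -4 0 0 0; 0.35 0 0 -4 0 0 0; 0.35 0 0 -2 0 0 0; 0.35 0 0 0 0 0 0")

```text
clock: 26.35
eef_pos: [597.9, 268.0, 105.5]
tool_rot: [-3.138, -0.009, -0.0]
force: [0.9, -0.3, -0.2]
width: 57.5
gripper_force: 0.0
```

Call:
move_arm(targets="1 -3.25 2.23 0 0 0 0; 1 -3.25 2.23 0 0 0 0; 1 -3.25 2.23 0 0 0 0; 1 -3.25 2.23 0 0 0 0; 1 -3.25 2.23 0 0 0 0")

```text
clock: 26.77
eef_pos: [429.1, 154.8, 99.2]
tool_rot: [3.141, 0.001, 0.001]
force: [0.3, 0.2, 0.6]
width: 85.3
gripper_force: 0.0
```

Call:
move_arm(targets="1 0 0 0 0 0 -3.7; 1 0 0 0 0 0 -3.7; 1 0 0 0 0 0 0; 1 0 0 0 0 0 0; 1 0 0 0 0 0 0")

```text
clock: 27.18
eef_pos: [431.7, 156.1, 99.5]
tool_rot: [3.141, -0.0, 0.128]
force: [-0.6, -0.1, 0.0]
width: 85.3
gripper_force: 0.0
```

Run:
```python
from h import *
shot('wrist','w10'); s=read_state(); print(s['eef_pos'],s['tool_rot'],s['force'],s['width'])
im=cv2.imread('pics/w10.png')[60:330,76:436]; cv2.imwrite('pics/w10z.png',cv2.convertScaleAbs(cv2.resize(im,None,fx=2.2,fy=2.2,interpolation=2),alpha=1.5))
```

```text
[431.66281965 156.06319587  99.44934366] [3.14120985e+00 7.53769366e-05 1.28229644e-01] [0.11709538 0.66660711 0.6705629 ] 85.55709385099479
```

View pics/w10z.png

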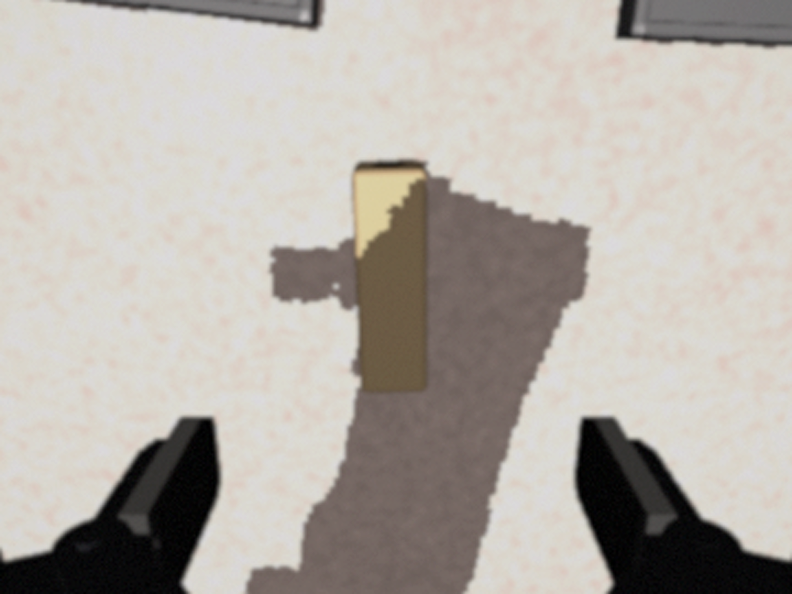

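The post's top face spans crop corners (355,168), (427,168), (427,390) and (361,390), nearly aligned with the tool.

Run:
```python
from h import *
p=back('w10',[(76+x/2.2,60+y/2.2) for x,y in [(355,168),(427,168),(427,390),(361,390)]],30); m=p.mean(0); v=(p[0]+p[1]-p[2]-p[3])/2
s=read_state(); yaw=np.degrees(s['tool_rot'][2]); print(m.round(1),np.hypot(*v),np.degrees(np.arctan2(v[1],v[0])),yaw,goal(s['eef_pos'][:2],yaw,m))
```

```text
[432.  156.4] 98.01184654902612 7.929863631863285 7.347017385016958 [ 0.04 -0.03]
```

Call:
move_arm(targets="1 0 0 3 0 0 0; 1 0 0 3 0 0 0; 1 0 0 3 0 0 0; 1 0 0 2 0 0 0; 1 0 0 1 0 0 0")

```text
clock: 27.65
eef_pos: [430.2, 155.5, -22.9]
tool_rot: [3.141, 0.004, 0.128]
force: [0.1, -0.6, 0.3]
width: 85.5
gripper_force: 0.0
```

Call:
move_arm(targets="1 0 0 0.6 0 0 0; 1 0 0 0.6 0 0 0; 1 0 0 0 0 0 0; 0.5 0 0 0 0 0 0; 0.2 0 0 0 0 0 0")

```text
clock: 28.07
eef_pos: [431.7, 156.0, -32.2]
tool_rot: [3.141, -0.0, 0.129]
force: [0.5, -0.5, 0.6]
width: 63.7
gripper_force: 0.0
```

Call:
move_arm(targets="0 0 0 0 0 0 0; -0.2 0 0 0 0 0 0; -0.4 0 0 0 0 0 0; -1 0 0 0 0 0 0; -1 0 0 0 0 0 0")

```text
clock: 28.48
eef_pos: [431.6, 156.3, -31.7]
tool_rot: [-3.141, -0.001, 0.129]
force: [-0.4, 1.1, 6.1]
width: 28.6
gripper_force: 59.9
```

Call:
move_arm(targets="-1 0 0 0 0 0 0; -1 0 0 0 0 0 0; -1 0 0 0 0 0 0")

```text
clock: 28.73
eef_pos: [431.7, 156.3, -31.7]
tool_rot: [-3.141, -0.001, 0.129]
force: [-0.3, 0.5, 5.0]
width: 29.0
gripper_force: 59.9
```

Call:
move_arm(targets="-1 0 0 -2 0 0 0; -1 0 0 -4 0 0 0; -1 0 0 -4 0 0 -6.7; -1 0 0 0 0 0 -6.7; -1 0 0 0 0 0 -6.7")

```text
clock: 29.15
eef_pos: [432.9, 156.7, 69.8]
tool_rot: [3.14, -0.005, 0.487]
force: [-0.5, 0.3, -3.0]
width: 28.3
gripper_force: 59.9
```

Call:
move_arm(targets="-1 0 0 0 0 0 -6.7; -1 0 0 0 0 0 -6.7; -1 0 0 0 0 0 -6.7; -1 0 0 0 0 0 -6.7; -1 0 0 0 0 0 -6.7")

```text
clock: 29.57
eef_pos: [431.2, 155.9, 67.8]
tool_rot: [3.142, 0.0, 1.07]
force: [0.3, -0.3, -1.0]
width: 29.2
gripper_force: 59.8
```

Call:
move_arm(targets="-1 0 0 0 0 0 -6.7; -1 0 0 0 0 0 -6.7; -1 0 0 0 0 0 -6.7; -1 0 0 0 0 0 -6.7; -1 0 0 0 0 0 -6.7")

```text
clock: 29.98
eef_pos: [431.2, 155.8, 67.7]
tool_rot: [-3.141, 0.0, 1.655]
force: [0.3, 0.3, -1.3]
width: 28.6
gripper_force: 59.8
```

Call:
move_arm(targets="-1 0 0 0 0 0 0; -1 0 0 0 0 0 0; -1 0 0 0 0 0 0; -1 0 0 0 0 0 0")

```text
clock: 30.32
eef_pos: [431.3, 155.9, 67.7]
tool_rot: [-3.142, 0.0, 1.647]
force: [-0.8, 0.1, -1.2]
width: 28.8
gripper_force: 59.8
```

Call:
move_arm(targets="-1 -3.64 0.87 0 0 0 0; -1 -3.64 0.87 0 0 0 0; -1 -3.64 0.87 0 0 0 0; -1 -3.64 0.87 0 0 0 0; -1 -3.64 0.87 0 0 0 0")

```text
clock: 30.73
eef_pos: [489.3, -23.7, 67.7]
tool_rot: [-3.141, 0.0, 1.648]
force: [-0.2, 0.5, -1.1]
width: 29.0
gripper_force: 59.8
```

Call:
move_arm(targets="-1 -3.64 0.87 0 0 0 0; -1 -3.64 0.87 0 0 0 0; -1 -3.64 0.87 0 0 0 0; -1 -3.64 0.87 0 0 0 0; -1 -3.64 0.87 0 0 0 0")

```text
clock: 31.15
eef_pos: [546.7, -201.9, 67.6]
tool_rot: [-3.141, -0.0, 1.648]
force: [0.6, -0.6, -1.5]
width: 28.4
gripper_force: 59.8
```

Call:
move_arm(targets="-1 -3.64 0.87 0 0 0 0; -1 -3.64 0.87 0 0 0 0; -1 -3.64 0.87 0 0 0 0; -1 0 0 0 0 0 0; -1 0 0 0 0 0 0")

```text
clock: 31.57
eef_pos: [580.4, -310.3, 67.1]
tool_rot: [-3.141, 0.002, 1.644]
force: [0.1, 0.4, -2.6]
width: 28.6
gripper_force: 59.8
```

Call:
move_arm(targets="-1 0 0 0 0 0 0; -1 0 0 0 0 0 0; -1 0 0 0 0 0 0; -1 0 0 0 0 0 0")

```text
clock: 31.9
eef_pos: [581.5, -305.3, 67.8]
tool_rot: [-3.142, -0.001, 1.651]
force: [0.3, 0.1, -1.5]
width: 28.9
gripper_force: 59.8
```

Run:
```python
from h import *
im=shot('wrist','w11')['color']; s=read_state(); print(s['eef_pos'],s['tool_rot'],s['force'],s['width'])
b=cv2.imread('pics/w11.png'); t=shot('top','t11')['color'][130:240,270:380,::-1]
t=cv2.resize(t,(384,384),interpolation=2); a=cv2.convertScaleAbs(cv2.resize(b,(416,312)),alpha=1.7); a=cv2.copyMakeBorder(a,0,72,0,0,0)
cv2.imwrite('pics/w11z.png',np.hstack([a,t]))
```

```text
[ 581.47673574 -305.67825549   67.86392892] [-3.14156960e+00 -4.06981275e-04  1.65076888e+00] [-0.59808354 -0.75925361 -1.15460551] 28.700621112526054
```

View pics/w11z.png

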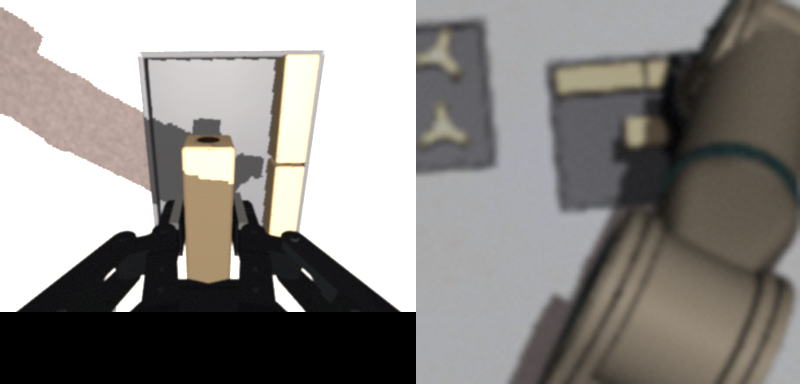

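The post is held level over the free floor, parallel to the stock and clear of it. I'll lower it and release.

Call:
move_arm(targets="-1 0 0 3 0 0 0; -1 0 0 3 0 0 0; -1 0 0 2 0 0 0; -1 0 0 0.7 0 0 0; -1 0 0 0.3 0 0 0")

```text
clock: 32.42
eef_pos: [580.3, -306.1, -23.7]
tool_rot: [-3.139, -0.001, 1.65]
force: [-0.1, 0.2, -1.7]
width: 29.0
gripper_force: 59.9
```

Call:
move_arm(targets="-1 0 0 0.3 0 0 0; -1 0 0 0 0 0 0; -1 0 0 0.1 0 0 0; -1 0 0 0 0 0 0; -1 0 0 0 0 0 0")

```text
clock: 32.83
eef_pos: [582.0, -307.2, -25.3]
tool_rot: [3.14, 0.001, 1.649]
force: [0.8, -0.1, -1.1]
width: 28.7
gripper_force: 59.9
```

Call:
move_arm(targets="-0.3 0 0 0 0 0 0; -0.2 0 0 0 0 0 0; -0.1 0 0 0 0 0 0; 0.1 0 0 0 0 0 0; 0.1 0 0 0 0 0 0")

```text
clock: 33.25
eef_pos: [581.5, -307.0, -26.1]
tool_rot: [3.141, 0.0, 1.649]
force: [-0.4, 0.0, -0.4]
width: 47.1
gripper_force: 0.0
```

Call:
move_arm(targets="0.1 0 0 -2 0 0 0; 0.1 0 0 -4 0 0 0; 0.1 0 0 -4 0 0 0; 0.1 0 0 -4 0 0 0; 0.1 0 0 0 0 0 0")

```text
clock: 33.67
eef_pos: [586.7, -310.0, 122.6]
tool_rot: [3.129, 0.008, 1.649]
force: [0.6, -1.8, 1.2]
width: 46.8
gripper_force: 0.0
```

Call:
move_arm(targets="0.1 -4 0 0 0 0 0; 0.1 -4 0 0 0 0 0; 0.1 -4 0 0 0 0 0; 0.1 -4 0 0 0 0 0; 0.1 -4 0 0 0 0 0")

```text
clock: 34.08
eef_pos: [596.8, -508.1, 113.8]
tool_rot: [3.141, 0.0, 1.649]
force: [1.2, -0.8, 0.4]
width: 47.1
gripper_force: 0.0
```

Run:
```python
from h import *
s=read_state(); print(s['eef_pos'],s['force'])
shot('top','t12'); a=cv2.imread('pics/t12.png')[130:240,120:372]
b=shot('scene','s12')['color'][80:350,150:400,::-1]
a=cv2.resize(a,(600,262),interpolation=2); b=cv2.resize(b,(300,324),interpolation=2)
cv2.imwrite('pics/f12.png',np.vstack([a,cv2.copyMakeBorder(b,0,0,0,300,0)]))
```

```text
[ 596.7981069  -508.14883621  113.83421283] [ 1.21525719 -0.84339212  0.36235832]
```

View pics/f12.png

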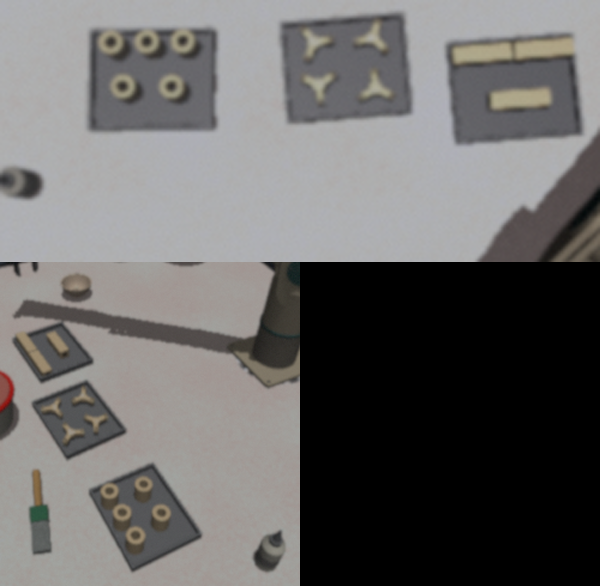

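The final view shows both tubes upright at (123,88) and (172,88), both stilts standing at (320,87) and (376,87), and the post flat and parallel at (521,98). The bottle and bowl have not moved, so I'll let the arm settle and hand in.

Call:
move_arm(targets="0.1 0 0 0 0 0 0; 0.1 0 0 0 0 0 0; 0.1 0 0 0 0 0 0; 0.1 0 0 0 0 0 0; 0.1 0 0 0 0 0 0")

```text
clock: 34.6
eef_pos: [597.9, -504.7, 114.2]
tool_rot: [3.141, -0.0, 1.651]
force: [0.4, 0.7, 0.6]
width: 47.1
gripper_force: 0.0
```

```bash
python3 -c "
from cell import order; print(order.finish_job())"
```

```text
the job is handed in; nothing more can be done
None
```

All five pieces are in their own trays and the job is handed in at about 35 s of the 125 s allowed; the last pictures showed every piece resting correctly and the bottle and bowl unmoved, but the hand-in returned no verdict.

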